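# Load the slide-staining table and level it with its pressed foot screw

## Robot

A 6-joint arm with a two-finger parallel gripper is mounted at the origin on a cart in front of the work surface, level with it; the furniture and walls round the work are solid. World frame = base frame: x ahead of the robot, y to its left, z up, the work surface at z = 0. Lengths are in m, angles in rad, forces in N, time in s.
With the tool pointing down it reaches from about 0.375 to 0.9 m from the base axis. Payload 3.1 kg.
Tool frame: the origin (TCP) lies midway between the tips of the shut fingers; the grasp point (between the pads) lies 19 mm behind it (manip.grasp_offset is the distance from the TCP to the grasp point, in m); z points along the fingers, y is the line along which they close (so a half turn about z gives the same grasp; the last joint's range is limited). The gripper opens to 85 mm and grips with 20 to 120 N. Pads are 22 mm wide; open, the fingers measure 114 mm over their backs; the gripper's body (76 mm by 85 mm) begins 54 mm behind the grasp point. The pads swing forward as they close: fully open they stand 13 mm farther back than shut.
Start: joints at [1.093, 0.527, 1.433, -0, 1.181, -0.178], TCP at [0.184, 0.597, 0.231] pointing down, gripper open.
Joint ranges: [-3.08, 3.08], [-0.75, 2.2], [0.22, 2.44], [-1.43, 4.57], [0, 2.65], [-2.85, 2.85]. Speed limits (rad/s): [2.79, 2.79, 3.14, 3.14, 3.14, 3.14].

## Interface

Orientations are given as a unit quaternion [x, y, z, w].
In Python, from station import sensors, cams, order, manip gives the robot as it stands.
- The arm moves only by the tool move_arm, never from a script. Its argument "targets" is a list of rows, each an object of numbers: "dx", "dy", "dz": the shift along the world's x, y, z normalised to -1 to 1, where 1 is 25 mm; "rx", "ry", "rz": the turn, a rotation vector about the world's x, y, z normalised to -1 to 1, where 1 is 30 degrees. A call has exactly 10 rows; each row shifts and turns the commanded pose from where the row before left it; what a row does not reach is not made up. A row lasts 1/8 s, in which the tool goes at most 62.5 mm and 10.7 degrees, less where a joint would pass 70% of its speed; a pose out of reach is approached as far as the arm can. A call with a number of a shift or a turn outside -1 to 1 is refused whole. A call with a gripper value outside its range is refused whole. "claw" is the opening in per cent of the stroke, from 0 (shut) to 100 (fully open), set as the call begins (left out, the last holds). The fingers move at their own pace and stop on an object; "newtons" is the grip in N (left out, the last holds). Time passes only in rows, so rows that do not move let the fingers close, or fill a call up. It gives the time, the measured TCP pose, the force, the opening and the grip force at its end, in the units of the state.
- sensors.sense(): the state, without advancing time (a new reading comes with each control period).
- cams.snapshot(name): name is "side" or "top" or "wrist"; returns the picture (420x560x3 uint8, red, green, blue); there is no depth.
- cams.camera_model(name): a dict with "fx", "fy", "cx", "cy" (pixels), "extrinsics" (4x4, takes a point from world to camera coordinates). Camera axes: x right, y down, z forward; pixel columns grow to the right and rows downward; lengths in m; the calibration is good to about 2 mm. The wrist camera is an equidistant fisheye: a pixel r from the principal point sees the ray r / f radians off the axis. A picture is of the moment at which its call begins: read the wrist's pose just before it. camera_model takes no time and is no camera call; for the wrist camera it gives the pose at the moment of the call.
- order.sign_off(): hands the job in; it is judged then, once.
The state is a dict: "t": time; "q": joint angles; "qd": joint speeds; "tau": joint torques, N m; "tcp_pos": TCP position; "tool_rot": TCP orientation; "force": force on the tool from outside, world axes, zero at the start; "ft_torque": the same for the moment, N m; "finger_gap": opening from 0.0 (shut) to 1.0 (fully open); "gripper_force": force on a finger pad.
Only numpy, scipy, OpenCV 4.12 (cv2) and the standard library are available. Lean on these libraries where they do the work, as an engineer would, in place of code of your own. Each camera call takes 0.05 s, during which the arm holds its last target. There are 200 camera calls.

## Task

Slide the steel tray with its two glass slides fully home into the slotted guides of the levelling table, up against the end stop, and let go of it. Then grip the blue levelling knob and press it down so that its foot stands firmly on the brass stud below and, keeping it pressed, turn it until the bubble sits centred between the two black lines. Finish still gripping the knob and pressing it down with the bubble centred; keep the slides in the tray and leave the other things on the worktop where they are.

Things in the scene. Friction and masses are not known exactly. Their poses are not given: they have to be found in the camera images.
- tray_grip (a point): Centre of the tray's black upright grip plate: 12 mm thick along the tray's x, 40 mm wide along its y; its top is 14.5 mm above this point, the tray's floor 25 mm below it and the tray's underside 29 mm below it. Pinch it from above across its thickness, with the fingers closing along the tray's x. Axes as the tray's: x to its front, z up.
- tray_front (a point): Middle of the tray's front lower edge, 110 mm ahead (tray x) of the grip plate's centre and level with the tray's underside. This edge enters the table first.
- tray: Loose flat steel tray, 120 mm long (x), 72 mm wide (y), floor 4 mm thick, its plain side edges run in the table's slots; ribs 9.5 mm high round the slides; about 0.15 kg. Origin: centre of its underside. It starts on the worktop before the table's mouth, up to about 0.45 rad askew to it.
- slide_a: Thin glass microscope slide with a pink-violet smear, 76 x 26 x 3 mm, 12 g, loose in the left pocket of the tray (1 mm free all round). Origin: centre of its underside, 17.6 mm ahead of the tray's centre, 14.9 mm to the left and 4 mm above the tray's underside.
- slide_b: Thin glass microscope slide with a blue-violet smear, 76 x 26 x 3 mm, 12 g, loose in the right pocket of the tray (1 mm free all round). Origin: centre of its underside, 17.6 mm ahead of the tray's centre, 14.9 mm to the right and 4 mm above the tray's underside.
- table_home (a point): Foot of the end stop's face on the levelling table's plate: the tray's front lower edge touches this point when the tray is home. x: the way the tray slides in; z up. The tray's underside then rests on the plate's top, which is at this point's height, about 32 mm above the worktop. Unpressed, the plate slopes sideways: the knob side (-y) is high by 22 mrad.
- level_base: Grey base of the table, fixed; origin at its middle on the worktop, x as table_home, which lies at x = 22 mm, y = 0. Guides: inner walls 76 mm apart (2 mm free a side), from x = -60 mm to the stop, with a flared mouth 20 mm longer; slots 10 mm high under lips that start at x = -38 mm. Enter with the tray's underside about 35 mm above the worktop (3 mm over the plate), then slide along x.
- knob_grip (a point): Grip point on the axis of the round blue knob, 32 mm across and 28 mm high (13 mm above to 15 mm below this point; plate 37 to 41 mm below), about 74 mm above the worktop unpressed; it stands at x = -25, y = -66 mm of level_base. Springs hold this side up: 3 to 7 N of push at the knob bring it down, by up to 5 mm, until the foot beneath meets the stud; press with 10 to 15 N in all to be firm.
- level_knob (a joint): Turn of the knob, rad, clockwise from above positive. Clockwise screws the foot out and raises the knob side by 1.6 mm (14 mrad) a rad; friction 0.06 N m, stays where left. At the start the foot is screwed in too far: pressed down, the knob side is too low and 0.5 to 1.25 rad clockwise is needed. With the foot on the stud the knob's height does not change as it turns. Range -1.9 to 1.9.
- level_foot: The levelling screw with its round-ended steel foot under the plate (it carries the knob). Origin: on its axis in the plate's middle plane.
- stud: Brass stud, 20 mm across, fixed on the table's base under the foot; the foot must stand on it. Its height differs a little from start to start. Origin: on its axis at about the height of the worktop.
- bubble (a joint): How far the white bubble lies from the middle of its vial, m: 0 is centred, positive is towards the knob side (table -y, knob side high). 1 mm for each mrad of the plate's slope. Unpressed +0.022; pressed down at the start -0.006 to -0.019.
- vial_center (a point): Middle of the top of the yellow-green spirit level vial, 78 mm long along the table's y, 15 mm across, just past the end stop. Two black lines 19 mm apart stand round its middle; the white bubble is about 15 mm long. Bubble centred: it lies evenly between the lines.
- stain_0: Bystander: brown bottle with black cap, 40 mm wide, 85 mm tall. Leave it alone. Origin: centre of its underside.
- stain_1: Bystander: brown bottle with white cap, 44 mm wide, 90 mm tall. Leave it alone. Origin: centre of its underside.
- stain_2: Bystander: white bottle with red cap, 34 mm wide, 70 mm tall. Leave it alone. Origin: centre of its underside.
- pen_counter: Bystander: white pen lying down, 145 mm long. Leave it alone. Origin: centre of its underside.
- iodine: Bystander: brown bottle with white cap, 36 mm wide, 75 mm tall. Leave it alone. Origin: centre of its underside.
- eye_rinse: Bystander: white bottle with blue cap, 32 mm wide, 68 mm tall. Leave it alone. Origin: centre of its underside.
- tape_roll: Bystander: skin-coloured roll of tape lying flat, 82 mm wide, 30 mm high. Leave it alone. Origin: centre of its underside.

How it is judged:
On the way, in this order (a step that is already met when the one before it is completed fails the run):
1. the loaded tray is fully home and let go (distance between tray_front and table_home below 0.006 m and angle between the x axis of tray and the x axis of table_home, either way round below 0.08 rad and x of slide_a in the frame of tray between 0.011 and 0.024 m and y of slide_a in the frame of tray between 0.0089 and 0.0209 m and z of slide_a in the frame of tray between 0 and 0.007 m and x of slide_b in the frame of tray between 0.011 and 0.024 m and y of slide_b in the frame of tray between -0.0209 and -0.0089 m and z of slide_b in the frame of tray between 0 and 0.007 m and contact force between the fingers and tray below 0.1 N), for 0.2 s.
2. the knob is pressed down so that the foot stands on the stud (contact force between level_foot and stud above 2 N), for 0.2 s.
3. pressed down, the knob is turned until the bubble is centred (contact force between level_foot and stud above 2 N and value of joint bubble between -0.003 and 0.003 m), for 0.3 s.
At the end, for the whole second after the job is handed in: The tray is home (front edge within 6 mm of the end stop's foot, straight to 0.08 rad) with both slides in their pockets; the fingers still bear on the knob (over 2 N), the foot bears on the stud with over 2 N, and the bubble is within 3 mm of the middle, all through the last second (all of step 3 and distance between tray_front and table_home below 0.006 m and angle between the x axis of tray and the x axis of table_home, either way round below 0.08 rad and x of slide_a in the frame of tray between 0.011 and 0.024 m and y of slide_a in the frame of tray between 0.0089 and 0.0209 m and z of slide_a in the frame of tray between 0 and 0.007 m and x of slide_b in the frame of tray between 0.011 and 0.024 m and y of slide_b in the frame of tray between -0.0209 and -0.0089 m and z of slide_b in the frame of tray between 0 and 0.007 m and contact force between the fingers and level_foot above 2 N and linear speed of tray below 0.02 m/s); the arm keeps its last pose, push and grip.
It fails at once if a bystander is moved by more than 30 mm (distance of any of stain_0, stain_1, stain_2, pen_counter, iodine, eye_rinse, tape_roll from where it was at the start of the episode above 0.03 m).
It fails at once if a slide falls out of the tray (distance between any of slide_a, slide_b and tray above 0.06 m).
It also fails if it takes over 64 s, if anything falls off the work surface, if the arm or the gripper's body presses on something with over 40 N, if the wrist force passes 120 N, or if a joint passes its speed limit or range.

## Working session

There is one attempt and no reset: what is moved stays moved. The work goes in short steps, Python scripts to look and compute and a tool call to move; the robot and the scene stay as the last step left them, time stands still between calls to the robot, and variables do not carry over. Pictures are saved under pics/ and viewed, at most 10 in all, crops included, and the job is handed in when it is done.

Besides the shell and the picture viewer there is one more tool, called after "Call:" as name(argument=value, ...), one argument or row to a line, values as JSON. move_arm: Moves the arm, as the interface text tells. Scaled input: -1 to 1 covers 25 mm each way for a shift and 30 degrees each way for a turn. Its arguments: {"type":"object","properties":{"targets":{"type":"array"},"claw":{"type":"number"},"newtons":{"type":"number"}},"required":["targets"]}

```bash
mkdir -p pics; ls; python3 - <<'E'
from station import sensors,cams,order,manip
import cv2
s=sensors.sense();print(s)
for n in("top","side"):
    im=cams.snapshot(n);cv2.imwrite(f"pics/{n}0.png",im[:,:,::-1]);print(n,cams.camera_model(n))
E
```

```text
pics
{'t': 0.0, 'q': array([ 1.09347074e+00,  5.28488072e-01,  1.43392076e+00, -1.15208972e-05,
        1.18138136e+00, -1.78486347e-01]), 'qd': array([-0.00102345,  0.00113258, -0.00116852,  0.00033021,  0.0011188 ,
       -0.00153312]), 'tau': array([-6.87307001e-04, -4.42352486e+01, -1.78020823e+01, -1.96822175e-04,
        8.48837604e-03,  3.16275710e-06]), 'tcp_pos': array([0.18363652, 0.59665764, 0.23031428]), 'tool_rot': array([ 1.48861986e-01,  9.88857372e-01, -1.04194153e-03, -3.48828232e-04]), 'force': array([-0.8929376 , -0.01006591,  0.13765857]), 'ft_torque': array([0.00224631, 0.02257422, 0.03138306]), 'gripper_force': 0.0, 'finger_gap': 1.0011819451530373}
top {'fx': 379.55520566439577, 'fy': 379.55520566439577, 'cx': 286.66266656148684, 'cy': 213.43693796598146, 'extrinsics': array([[ 0.01928385, -0.99976886, -0.00950561, -0.08670942],
       [-0.98866719, -0.01765227, -0.14908245,  0.483231  ],
       [ 0.1488802 ,  0.01227277, -0.98877908,  1.18810623],
       [ 0.        ,  0.        ,  0.        ,  1.        ]])}
side {'fx': 443.7012938024828, 'fy': 443.7012938024828, 'cx': 281.1554113450334, 'cy': 208.92865558214066, 'extrinsics': array([[ 0.70920313, -0.70496386,  0.00754194, -0.41959405],
       [-0.42002824, -0.43109755, -0.79858073,  0.24628677],
       [ 0.56622186,  0.56318813, -0.60184046,  0.93443804],
       [ 0.        ,  0.        ,  0.        ,  1.        ]])}
```

View pics/top0.png

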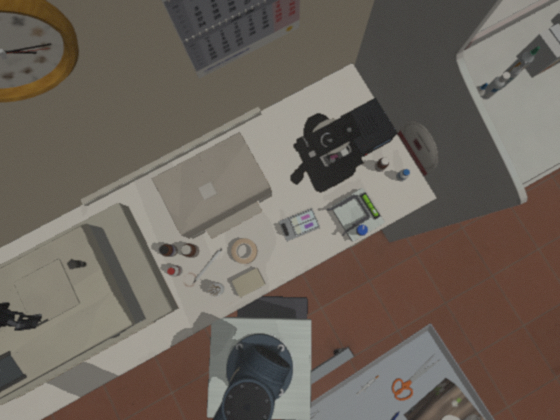

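View pics/side0.png

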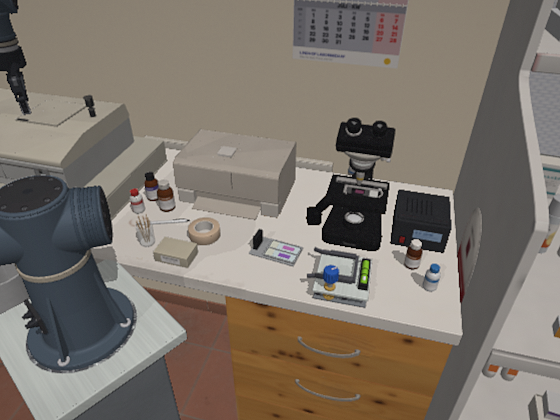

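The top view shows the tray with its black grip near (285,229), the table near (352,213), the knob at (362,230) and the vial at (371,205). In the side view they are at (258,239), (340,275), (331,272) and (365,273). Next I'll zoom in on both views.

```bash
python3 - <<'E'
import cv2,numpy as np
t=cv2.imread("pics/top0.png")[180:250,265:395];s=cv2.imread("pics/side0.png")[225:310,245:385]
a=cv2.resize(t,None,fx=6,fy=6,interpolation=cv2.INTER_CUBIC)[:, :780];cv2.imwrite("pics/zt.png",a)
b=cv2.resize(s,None,fx=5.5,fy=5.5,interpolation=cv2.INTER_CUBIC);cv2.imwrite("pics/zs.png",b);print(a.shape,b.shape)
E
```

```text
(420, 780, 3) (468, 770, 3)
```

View pics/zt.png

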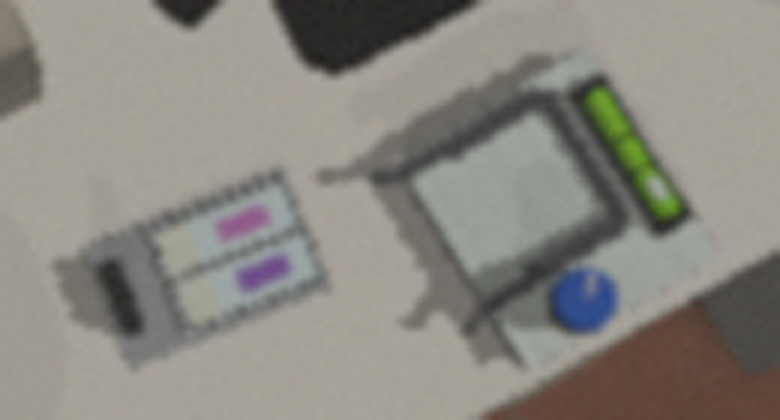

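View pics/zs.png

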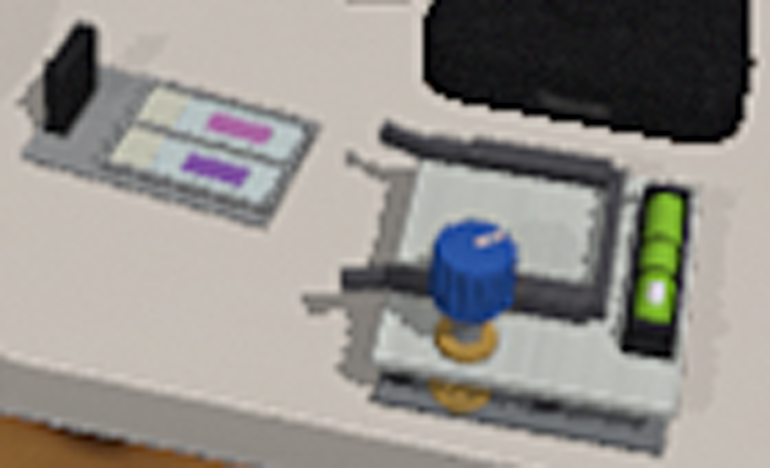

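The zoomed top view shows the grip plate at (285.0,229.7) in full-image pixels, smears at (305.5,217) and (309,225.5), the knob at (362,230) and the vial from about (365,195) to (376,216). The tray is slightly askew. The side view agrees. Now I'll measure by colour masks.

```bash
cat > h.py <<'E'
import cv2,numpy as np
from station import sensors,cams,order,manip
def ray(m,u,v,fish=False):
    E=np.array(m["extrinsics"]);R,t=E[:3,:3],E[:3,3]
    x,y=(u-m["cx"])/m["fx"],(v-m["cy"])/m["fy"]
    if fish:
        r=np.hypot(x,y);k=np.sin(r)/r if r>1e-9 else 1;d=np.array([x*k,y*k,np.cos(r)])
    else: d=np.array([x,y,1.])
    return -R.T@t,R.T@(d/np.linalg.norm(d))
def plane(m,u,v,z,fish=False):
    c,d=ray(m,u,v,fish);return c+d*(z-c[2])/d[2]
def tri(m1,p1,m2,p2,f1=False,f2=False):
    c1,d1=ray(m1,*p1,f1);c2,d2=ray(m2,*p2,f2)
    s=np.linalg.lstsq(np.c_[d1,-d2],c2-c1,rcond=None)[0]
    a,b=c1+s[0]*d1,c2+s[1]*d2;return (a+b)/2,np.linalg.norm(a-b)
def blob(im,lo,hi,roi):
    x0,y0,x1,y1=roi;h=cv2.cvtColor(im[y0:y1,x0:x1],cv2.COLOR_RGB2HSV)
    k=cv2.inRange(h,np.array(lo),np.array(hi))
    n,l,st,ce=cv2.connectedComponentsWithStats(k);i=1+np.argmax(st[1:,4])
    ys,xs=np.nonzero(l==i);r=cv2.minAreaRect(np.c_[xs+x0,ys+y0].astype(np.float32))
    return ce[i]+[x0,y0],st[i,4],r
C=dict(blue=((105,120,50),(125,255,255)),green=((35,120,80),(50,255,255)),black=((0,0,0),(180,255,50)),pink=((145,50,80),(170,255,255)),purple=((125,60,60),(144,255,255)))
E
cat > m0.py <<'E'
from h import *
R={"top":(270,185,385,245),"side":(248,225,380,305)};P={}
for n in R:
    im=cv2.imread(f"pics/{n}0.png")[:,:,::-1].copy()
    for c in C:
        r=R[n]
        if c=="black": r=(270,215,295,240) if n=="top" else (248,227,268,252)
        if c in("pink","purple"): r=(r[0],r[1],r[0]+55,r[3])
        p,a,q=blob(im,*C[c],r);P[n,c]=p;print(n,c,p.round(1),a,np.round(cv2.boxPoints(q),1).tolist())
mt,ms=cams.camera_model("top"),cams.camera_model("side")
for c in C:
    print(c,*tri(mt,P["top",c],ms,P["side",c]))
for c,z in dict(blue=.087,green=.05,black=.0435,pink=.007,purple=.007).items(): print(c,plane(mt,*P["top",c],z).round(4))
E
python3 m0.py
```

```text
top blue [361.5 230. ] 63 [[355.5, 229.5], [362.0, 223.0], [368.0, 229.0], [361.5, 235.5]]
top green [369.1 204. ] 87 [[361.29998779296875, 195.6999969482422], [364.8999938964844, 193.39999389648438], [378.20001220703125, 214.3000030517578], [374.5, 216.60000610351562]]
top black [284.  227.7] 6 [[282.6000061035156, 226.1999969482422], [283.79998779296875, 225.60000610351562], [285.3999938964844, 228.8000030517578], [284.20001220703125, 229.39999389648438]]
top pink [305.  216.8] 25 [[300.8999938964844, 216.6999969482422], [308.3999938964844, 214.1999969482422], [309.29998779296875, 216.89999389648438], [301.79998779296875, 219.39999389648438]]
top purple [308.5 224.9] 27 [[304.20001220703125, 224.60000610351562], [311.70001220703125, 222.10000610351562], [312.70001220703125, 225.10000610351562], [305.20001220703125, 227.60000610351562]]
side blue [330.3 274.5] 224 [[323.0, 265.0], [338.0, 265.0], [338.0, 283.0], [323.0, 283.0]]
side green [364.7 271. ] 132 [[359.79998779296875, 282.5], [363.1000061035156, 259.3999938964844], [369.70001220703125, 260.3999938964844], [366.399993896484
[... 227 characters left out ...]
0], [292.79998779296875, 250.8000030517578]]
side purple [283.9 255.5] 38 [[277.79998779296875, 256.0], [278.5, 252.6999969482422], [289.3999938964844, 255.10000610351562], [288.70001220703125, 258.3999938964844]]
blue [ 0.43148903 -0.31130541  0.07185459] 0.0002223741252408926
green [ 0.51910518 -0.34192184  0.04294393] 0.0003668594012447672
black [ 0.43913286 -0.06871487  0.01778753] 0.003388483358747801
pink [ 0.47891298 -0.13794748  0.00715037] 0.0002581592587189538
purple [ 0.45226079 -0.14989182  0.00667702] 4.298719611382172e-08
blue [ 0.4299 -0.3086  0.087 ]
green [ 0.5177 -0.3403  0.05  ]
black [ 0.4376 -0.0702  0.0435]
pink [ 0.4788 -0.1379  0.007 ]
purple [ 0.4522 -0.1499  0.007 ]
```

Call:
move_arm(
  targets=[
    {"dx": 1,"dy": -0.96,"rz": -0.15},
    {"dx": 1,"dy": -0.96,"rz": -0.15},
    {"dx": 1,"dy": -0.96,"rz": -0.15},
    {"dx": 1,"dy": -0.96,"rz": -0.15},
    {"dx": 1,"dy": -0.96,"rz": -0.15},
    {"dx": 1,"dy": -0.96,"rz": -0.15},
    {"dx": 1,"dy": -0.96,"rz": -0.15},
    {"dx": 1,"dy": -0.96,"rz": -0.15},
    {"dx": 1,"dy": -0.96,"rz": -0.15},
    {"dx": 1,"dy": -0.96,"rz": -0.15},
  ],
  claw=100,
  newtons=40,
)

```text
schema error: expected keys dx, dy, dz, rx, ry, rz
```

Call:
move_arm(
  targets=[
    {"dy": -0.96,"rz": -0.15},
    {"dy": -0.96,"rz": -0.15},
    {"dy": -0.96,"rz": -0.15},
    {"dy": -0.96,"rz": -0.15},
    {"dy": -0.96,"rz": -0.15},
    {"dy": -0.96,"rz": -0.15},
    {"dy": -0.96,"rz": -0.15},
    {"dy": -0.96,"rz": -0.15},
    {"dy": -0.96,"rz": -0.15},
    {"dy": -0.96,"rz": -0.15},
  ],
)

```text
schema error: expected keys dx, dy, dz, rx, ry, rz
```

Call:
move_arm(
  targets=[
    {"dy": -0.96,"rz": -0.15},
    {"dy": -0.96,"rz": -0.15},
    {"dy": -0.96,"rz": -0.15},
    {"dy": -0.96,"rz": -0.15},
    {"dy": -0.96,"rz": -0.15},
    {"dy": -0.96,"rz": -0.15},
    {"dy": -0.96,"rz": -0.15},
    {"dy": -0.96,"rz": -0.15},
    {"dy": -0.96,"rz": -0.15},
    {"dy": -0.96,"rz": -0.15},
  ],
)

```text
schema error: expected keys dx, dy, dz, rx, ry, rz
```

```bash
python3 - <<'E'
from h import *
s=sensors.sense();print(s["t"],s["q"].round(3),s["tcp_pos"],s["tool_rot"].round(4),s["force"])
m=cams.camera_model("wrist");print(m)
im=cams.snapshot("wrist");cv2.imwrite("pics/w1.png",im[:,:,::-1]);np.save("w1.npy",m,allow_pickle=True)
E
```

```text
0.1 [ 1.093  0.528  1.434 -0.     1.181 -0.178] [0.18365833 0.59670224 0.23039916] [ 1.489e-01  9.889e-01 -1.000e-03 -3.000e-04] [-0.20204236  0.83562788  0.27690085]
{'fx': 325.19226210127806, 'fy': 325.19226210127806, 'cx': 283.1953779737464, 'cy': 211.25366076432147, 'extrinsics': array([[ 0.2948694 ,  0.95553475, -0.0023178 , -0.62484325],
       [ 0.91428731, -0.28143415,  0.29133062, -0.03747761],
       [ 0.27772422, -0.08802362, -0.95661962,  0.37964645],
       [ 0.        ,  0.        ,  0.        ,  1.        ]])}
```

View pics/w1.png

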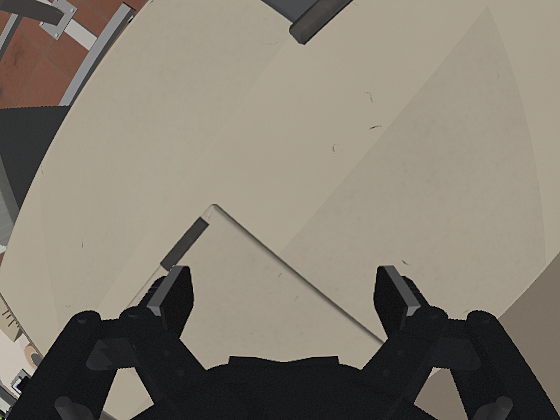

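The wrist picture shows only bare worktop, because the moves were refused: every key is needed in each row. The fingers show at the bottom of the frame.

Call:
move_arm(
  targets=[
    {"dx": 1,"dy": -1,"dz": 0,"rx": 0,"ry": 0,"rz": -0.15},
    {"dx": 1,"dy": -1,"dz": 0,"rx": 0,"ry": 0,"rz": -0.15},
    {"dx": 1,"dy": -1,"dz": 0,"rx": 0,"ry": 0,"rz": -0.15},
    {"dx": 1,"dy": -1,"dz": 0,"rx": 0,"ry": 0,"rz": -0.15},
    {"dx": 1,"dy": -1,"dz": 0,"rx": 0,"ry": 0,"rz": -0.15},
    {"dx": 1,"dy": -1,"dz": 0,"rx": 0,"ry": 0,"rz": -0.15},
    {"dx": 1,"dy": -1,"dz": 0,"rx": 0,"ry": 0,"rz": -0.15},
    {"dx": 1,"dy": -1,"dz": 0,"rx": 0,"ry": 0,"rz": -0.15},
    {"dx": 0,"dy": -1,"dz": 0,"rx": 0,"ry": 0,"rz": -0.15},
    {"dx": 0,"dy": -1,"dz": 0,"rx": 0,"ry": 0,"rz": -0.15},
  ],
  claw=100,
  newtons=40,
)

```text
t: 1.4
tcp_pos: [0.3841, 0.3462, 0.231]
tool_rot: [0.517, 0.856, -0.0, -0.0]
force: [-0.2, 0.2, 0.2]
finger_gap: 1.003
gripper_force: 0.0
```

Call:
move_arm(
  targets=[
    {"dx": 0,"dy": -1,"dz": 0,"rx": 0,"ry": 0,"rz": -0.15},
    {"dx": 0,"dy": -1,"dz": 0,"rx": 0,"ry": 0,"rz": -0.15},
    {"dx": 0,"dy": -1,"dz": 0,"rx": 0,"ry": 0,"rz": -0.15},
    {"dx": 0,"dy": -1,"dz": 0,"rx": 0,"ry": 0,"rz": -0.15},
    {"dx": 0,"dy": -1,"dz": 0,"rx": 0,"ry": 0,"rz": -0.15},
    {"dx": 0,"dy": -1,"dz": 0,"rx": 0,"ry": 0,"rz": -0.15},
    {"dx": 0,"dy": -1,"dz": 0,"rx": 0,"ry": 0,"rz": -0.15},
    {"dx": 0,"dy": -1,"dz": 0,"rx": 0,"ry": 0,"rz": -0.15},
    {"dx": 0,"dy": -1,"dz": 0,"rx": 0,"ry": 0,"rz": -0.15},
    {"dx": 0,"dy": -1,"dz": 0,"rx": 0,"ry": 0,"rz": -0.15},
  ],
)

```text
t: 2.65
tcp_pos: [0.3838, 0.0965, 0.2313]
tool_rot: [0.805, 0.593, -0.0, -0.0]
force: [0.1, -0.7, 0.4]
finger_gap: 1.002
gripper_force: 0.0
```

Call:
move_arm(
  targets=[
    {"dx": 0,"dy": -1,"dz": 0,"rx": 0,"ry": 0,"rz": -0.15},
    {"dx": 0,"dy": -1,"dz": 0,"rx": 0,"ry": 0,"rz": -0.15},
    {"dx": 0,"dy": -1,"dz": 0,"rx": 0,"ry": 0,"rz": -0.15},
    {"dx": 0,"dy": -1,"dz": 0,"rx": 0,"ry": 0,"rz": -0.15},
    {"dx": 0,"dy": -1,"dz": 0,"rx": 0,"ry": 0,"rz": -0.15},
    {"dx": 0,"dy": -1,"dz": 0,"rx": 0,"ry": 0,"rz": -0.15},
    {"dx": 0,"dy": -1,"dz": 0,"rx": 0,"ry": 0,"rz": -0.15},
    {"dx": 0,"dy": -1,"dz": 0,"rx": 0,"ry": 0,"rz": -0.15},
    {"dx": 0,"dy": -1,"dz": 0,"rx": 0,"ry": 0,"rz": -0.15},
    {"dx": 0,"dy": -1,"dz": 0,"rx": 0,"ry": 0,"rz": -0.15},
  ],
)

```text
t: 3.9
tcp_pos: [0.3837, -0.1534, 0.2312]
tool_rot: [0.971, 0.24, -0.0, -0.0]
force: [1.1, 0.6, -0.5]
finger_gap: 0.999
gripper_force: 0.0
```

```bash
python3 - <<'E'
from h import *
import pickle
s=sensors.sense();print(s["t"],s["q"].round(3),s["tcp_pos"],s["tool_rot"].round(4),s["force"])
m=cams.camera_model("wrist");pickle.dump(m,open("w2.pkl","wb"))
im=cams.snapshot("wrist");cv2.imwrite("pics/w2.png",im[:,:,::-1])
E
```

```text
3.9 [-0.652  0.243  1.934  0.     0.965  0.435] [ 0.3837425  -0.15344442  0.2312322 ] [ 9.709e-01  2.396e-01 -1.000e-04 -1.000e-04] [ 1.05172304  0.62387421 -0.5304294 ]
```

View pics/w2.png

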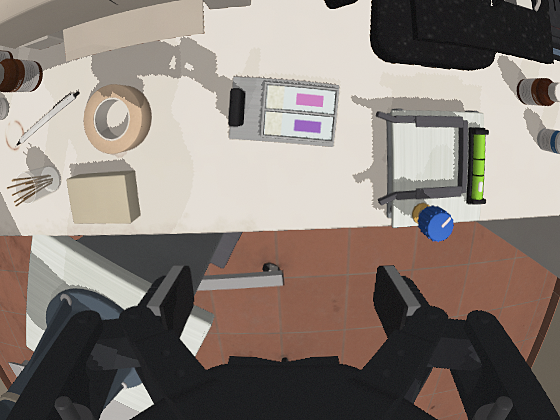

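The wrist view shows the grip plate at (237,107), smears at (310,100) and (307,126), the knob at (436,222), the vial at (479,165) and guides from (385,110) to (465,200). I'll zoom in to pick edges.

```bash
cat > m1.py <<'E'
from h import *
import pickle
m=pickle.load(open("w2.pkl","rb"));im=cv2.imread("pics/w2.png")[:,:,::-1].copy()
r=(220,65,500,250);Z=dict(blue=.08,green=.048,black=.0435,pink=.007,purple=.007)
for c in C:
    rr=(222,80,250,135) if c=="black" else r
    p,a,q=blob(im,*C[c],rr);b=cv2.boxPoints(q)
    print(c,p.round(1),a,np.array(b).round(1).tolist(),plane(m,*p,Z[c],True).round(4))
    print("   ",[plane(m,*x,Z[c],True)[:2].round(4).tolist() for x in b])
cv2.imwrite("pics/w2z.png",cv2.resize(im[70:250,222:497,::-1],None,fx=2.9,fy=2.9,interpolation=cv2.INTER_CUBIC))
E
python3 m1.py
```

```text
blue [434.8 223.2] 892 [[411.1000061035156, 223.6999969482422], [430.6000061035156, 199.3000030517578], [459.1000061035156, 222.10000610351562], [439.6000061035156, 246.5]] [ 0.4319 -0.3039  0.08  ]
    [[0.419, -0.2797], [0.4504, -0.2844], [0.4467, -0.3302], [0.4134, -0.3255]]
green [479.  146.3] 265 [[474.0, 134.0], [484.0, 134.0], [484.0, 158.0], [474.0, 158.0]] [ 0.5334 -0.3248  0.048 ]
    [[0.5413, -0.311], [0.5491, -0.3232], [0.526, -0.3387], [0.5184, -0.3262]]
black [236.3 106.9] 540 [[228.10000610351562, 124.9000015258789], [230.10000610351562, 87.5999984741211], [244.8000030517578, 88.4000015258789], [242.6999969482422, 125.80000305175781]] [ 0.4359 -0.072   0.0435]
    [[0.4158, -0.0728], [0.4509, -0.0573], [0.4566, -0.0711], [0.4217, -0.0866]]
pink [309.2  99.8] 304 [[295.3999938964844, 104.0999984741211], [296.3999938964844, 92.9000015258789], [323.29998779296875, 95.4000015258789], [322.29998779296875, 106.5999984741211]] [ 0.4787 -0.1354  0.007 ]
    [[0.4671, -0.1241], [0.4788, -0.1192], [0.4908, -0.1468], [0.479, -0.1518]]
purple [307.  125.9] 290 [[293.29998779296875, 130.0], [294.3999938964844, 119.0999984741211], [320.70001220703125, 121.80000305175781], [319.6000061035156, 132.6999969482422]] [ 0.4515 -0.147   0.007 ]
    [[0.4402, -0.1357], [0.4516, -0.1311], [0.463, -0.1584], [0.4516, -0.1632]]
```

View pics/w2z.png

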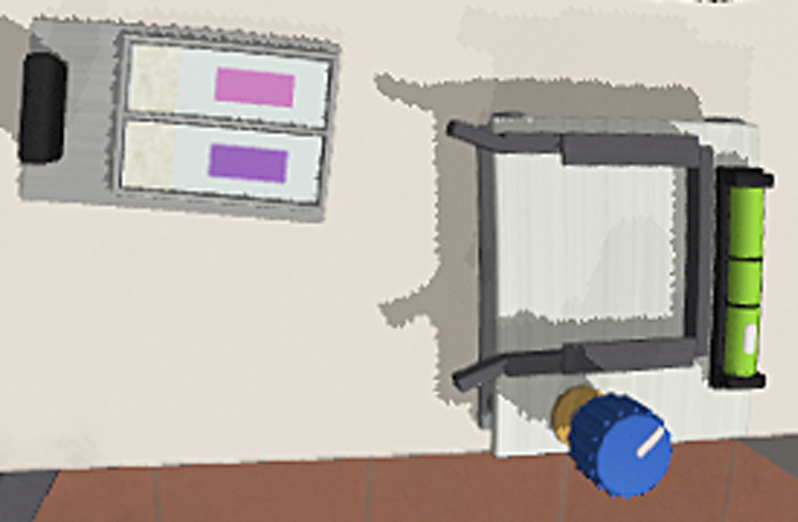

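The zoom shows the inner lip edges at about (563–700,165) and (565–695,367), the stop's inner top edge at x≈687, the vial lines at (745,259) and (743,306), and the knob's top disc centre at (634,455).

```bash
cat > m2.py <<'E'
from h import *
import pickle
m=pickle.load(open("w2.pkl","rb"));mt=cams.camera_model("top");ms=cams.camera_model("side")
z=lambda x,y:(222+x/2.9,70+y/2.9)
def P(x,y,h):return plane(m,*z(x,y),h,True)[:2]
print("cam",ray(m,0,0,True)[0])
print("vial tri",tri(m,z(744,283),mt,(370.8,205.8),True))
print("vial tri side",tri(m,z(744,283),ms,(364.3,271.5),True))
print("knobtop tri",tri(m,z(634,455),mt,(361.9,229.9),True),P(634,455,.087))
for n,a,b,h in [("vial right",(763,183),(757,378),.045),("vial holder L",(717,170),(710,385),.045),("stop in",(688,165),(685,340),.046),("stop out",(712,146),(709,355),.046),("lip far in",(563,163),(700,166),.046),("lip near in",(565,370),(695,365),.046),("lip far out",(563,134),(700,138),.046),("plateleft",(493,125),(495,450),.032)]:
    p,q=P(*a,h),P(*b,h);d=q-p;print(n,p.round(4),q.round(4),"len",np.linalg.norm(d).round(4),"ang",np.degrees(np.arctan2(d[1],d[0])).round(1))
E
python3 m2.py
```

```text
cam [ 0.44995429 -0.11783384  0.37343534]
vial tri (array([ 0.51567815, -0.34979564,  0.03092567]), np.float64(0.0005802922719310197))
vial tri side (array([ 0.51487937, -0.34239279,  0.04367577]), np.float64(0.0031888546584318282))
knobtop tri (array([ 0.43135281, -0.31084257,  0.08231447]), np.float64(0.0013721469811940803)) [ 0.43227168 -0.30803578]
vial right [ 0.5518 -0.3259] [ 0.4847 -0.3703] len 0.0804 ang -146.5
vial holder L [ 0.5436 -0.3039] [ 0.4707 -0.3506] len 0.0866 ang -147.4
stop in [ 0.5376 -0.2908] [ 0.4797 -0.3279] len 0.0687 ang -147.3
stop out [ 0.55   -0.2964] [ 0.4804 -0.3418] len 0.083 ang -146.9
lip far in [ 0.5094 -0.2447] [ 0.5403 -0.2957] len 0.0596 ang -58.8
lip near in [ 0.4439 -0.2874] [ 0.4738 -0.3382] len 0.059 ang -59.5
lip far out [ 0.5186 -0.2393] [ 0.5495 -0.2901] len 0.0594 ang -58.7
plateleft [ 0.5094 -0.2185] [ 0.4017 -0.2864] len 0.1273 ang -147.8
```

Call:
move_arm(
  targets=[
    {"dx": 0.52,"dy": 0.83,"dz": -1,"rx": 0,"ry": 0,"rz": -0.05},
    {"dx": 0.52,"dy": 0.83,"dz": -1,"rx": 0,"ry": 0,"rz": -0.05},
    {"dx": 0.51,"dy": 0.83,"dz": -1,"rx": 0,"ry": 0,"rz": -0.05},
    {"dx": 0.51,"dy": 0.82,"dz": -1,"rx": 0,"ry": 0,"rz": 0},
    {"dx": 0,"dy": 0,"dz": -1,"rx": 0,"ry": 0,"rz": 0},
    {"dx": 0,"dy": 0,"dz": -1,"rx": 0,"ry": 0,"rz": 0},
    {"dx": 0,"dy": 0,"dz": -0.2,"rx": 0,"ry": 0,"rz": 0},
    {"dx": 0,"dy": 0,"dz": 0,"rx": 0,"ry": 0,"rz": 0},
    {"dx": 0,"dy": 0,"dz": 0,"rx": 0,"ry": 0,"rz": 0},
    {"dx": 0,"dy": 0,"dz": 0,"rx": 0,"ry": 0,"rz": 0},
  ],
  claw=31,
  newtons=70,
)

```text
t: 5.2
tcp_pos: [0.4359, -0.0702, 0.0771]
tool_rot: [0.979, 0.203, 0.001, 0.001]
force: [-0.2, 0.6, 0.5]
finger_gap: 0.31
gripper_force: 0.0
```

```bash
python3 - <<'E'
from h import *
import pickle
s=sensors.sense();print(s["t"],s["tcp_pos"],s["tool_rot"].round(4),s["finger_gap"])
m=cams.camera_model("wrist");pickle.dump(m,open("w3.pkl","wb"))
im=cams.snapshot("wrist");cv2.imwrite("pics/w3.png",im[:,:,::-1])
E
```

```text
5.2 [ 0.43592163 -0.07021797  0.0771003 ] [9.793e-01 2.026e-01 7.000e-04 5.000e-04] 0.31049838537197144
```

View pics/w3.png

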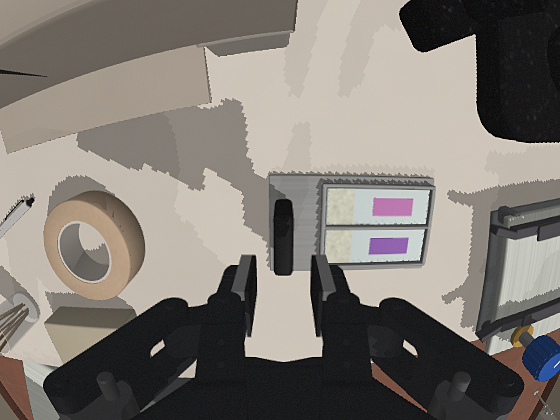

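The wrist view shows the grip plate at (283,237), centred between the fingers (252 and 317), with the closing direction square to it. I'll descend and grip.

Call:
move_arm(
  targets=[
    {"dx": 0,"dy": 0,"dz": -0.6,"rx": 0,"ry": 0,"rz": 0},
    {"dx": 0,"dy": 0,"dz": -0.6,"rx": 0,"ry": 0,"rz": 0},
    {"dx": 0,"dy": 0,"dz": -0.6,"rx": 0,"ry": 0,"rz": 0},
    {"dx": 0,"dy": 0,"dz": -0.4,"rx": 0,"ry": 0,"rz": 0},
    {"dx": 0,"dy": 0,"dz": -0.1,"rx": 0,"ry": 0,"rz": 0},
    {"dx": 0,"dy": 0,"dz": 0,"rx": 0,"ry": 0,"rz": 0},
    {"dx": 0,"dy": 0,"dz": 0,"rx": 0,"ry": 0,"rz": 0},
    {"dx": 0,"dy": 0,"dz": 0,"rx": 0,"ry": 0,"rz": 0},
    {"dx": 0,"dy": 0,"dz": 0,"rx": 0,"ry": 0,"rz": 0},
    {"dx": 0,"dy": 0,"dz": 0,"rx": 0,"ry": 0,"rz": 0},
  ],
)

```text
t: 6.5
tcp_pos: [0.4355, -0.07, 0.0189]
tool_rot: [0.979, 0.203, 0.0, 0.0]
force: [-1.0, 0.8, 0.4]
finger_gap: 0.309
gripper_force: 0.0
```

Call:
move_arm(
  targets=[
    {"dx": 0,"dy": 0,"dz": 0,"rx": 0,"ry": 0,"rz": 0},
    {"dx": 0,"dy": 0,"dz": 0,"rx": 0,"ry": 0,"rz": 0},
    {"dx": 0,"dy": 0,"dz": 0,"rx": 0,"ry": 0,"rz": 0},
    {"dx": 0,"dy": 0,"dz": 0,"rx": 0,"ry": 0,"rz": 0},
    {"dx": 0,"dy": 0,"dz": 0,"rx": 0,"ry": 0,"rz": 0},
    {"dx": 0,"dy": 0,"dz": 0,"rx": 0,"ry": 0,"rz": 0},
    {"dx": 0,"dy": 0,"dz": 0,"rx": 0,"ry": 0,"rz": 0},
    {"dx": 0,"dy": 0,"dz": 0,"rx": 0,"ry": 0,"rz": 0},
    {"dx": 0,"dy": 0,"dz": 0,"rx": 0,"ry": 0,"rz": 0},
    {"dx": 0,"dy": 0,"dz": 0,"rx": 0,"ry": 0,"rz": 0},
  ],
  claw=0,
  newtons=70,
)

```text
t: 7.75
tcp_pos: [0.4355, -0.07, 0.019]
tool_rot: [0.979, 0.203, 0.0, 0.0]
force: [-0.8, 0.0, 5.6]
finger_gap: 0.125
gripper_force: 68.9
```

Call:
move_arm(
  targets=[
    {"dx": 0,"dy": 0,"dz": 0.3,"rx": 0,"ry": 0,"rz": 0},
    {"dx": 0,"dy": 0,"dz": 0.4,"rx": 0,"ry": 0,"rz": 0},
    {"dx": 0,"dy": 0,"dz": 0.4,"rx": 0,"ry": 0,"rz": 0},
    {"dx": -0.2,"dy": -0.24,"dz": 0.4,"rx": 0,"ry": 0,"rz": 0.04},
    {"dx": -0.3,"dy": -0.35,"dz": 0,"rx": 0,"ry": 0,"rz": 0.05},
    {"dx": -0.35,"dy": -0.4,"dz": 0,"rx": 0,"ry": 0,"rz": 0.06},
    {"dx": -0.35,"dy": -0.4,"dz": 0,"rx": 0,"ry": 0,"rz": 0.06},
    {"dx": -0.34,"dy": -0.36,"dz": 0,"rx": 0,"ry": 0,"rz": 0.05},
    {"dx": -0.2,"dy": -0.2,"dz": 0,"rx": 0,"ry": 0,"rz": 0.02},
    {"dx": 0,"dy": 0,"dz": 0,"rx": 0,"ry": 0,"rz": 0},
  ],
)

```text
t: 9.0
tcp_pos: [0.3918, -0.1189, 0.0566]
tool_rot: [0.962, 0.273, 0.0, 0.0]
force: [0.1, -0.1, -1.7]
finger_gap: 0.128
gripper_force: 68.3
```

```bash
python3 - <<'E'
from h import *
import pickle
s=sensors.sense();print(s["t"],s["tcp_pos"],s["tool_rot"].round(4),s["finger_gap"],s["force"])
m=cams.camera_model("wrist");pickle.dump(m,open("w4.pkl","wb"))
im=cams.snapshot("wrist");cv2.imwrite("pics/w4.png",cv2.resize(im[100:340,230:,::-1],None,fx=2.4,fy=2.4,interpolation=cv2.INTER_CUBIC));np.save("w4.npy",im)
E
```

```text
9.0 [ 0.39183153 -0.1189132   0.05660458] [9.619e-01 2.733e-01 1.000e-04 1.000e-04] 0.12802903223971107 [ 0.0703378  -0.07402011 -1.69582145]
```

View pics/w4.png

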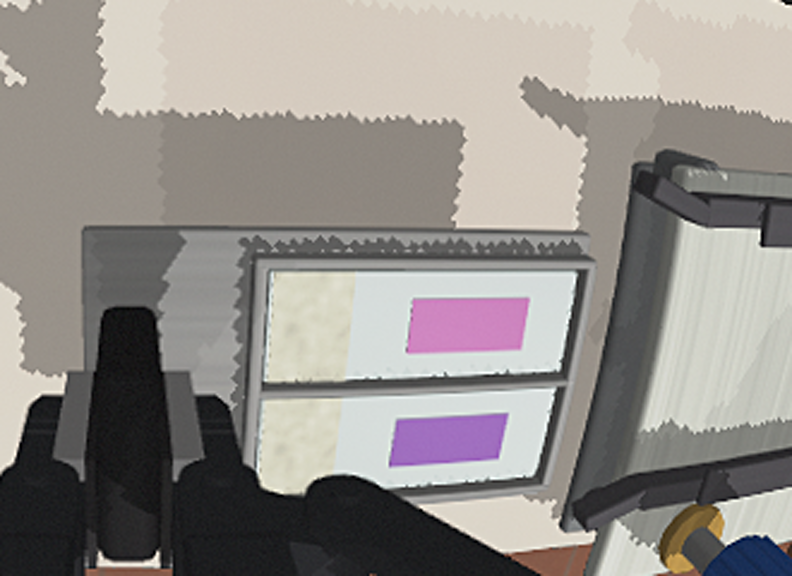

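The wrist zoom shows both slides seated and the tray's left floor edge running (83,227)–(588,233). The far lip starts at about (765,205–246) and the near lip at about (705,470–505). I'll check the alignment in the table frame.

```bash
python3 - <<'E'
from h import *
import pickle
m=pickle.load(open("w4.pkl","rb"));a=np.radians(-58.3);X=np.array([np.cos(a),np.sin(a)]);Y=np.array([-X[1],X[0]]);H=np.array([.5128,-.3144])
def T(x,y,h):
    p=plane(m,230+x/2.4,100+y/2.4,h,True)[:2];d=p-H;return (np.array([d@X,d@Y])*1e3).round(1)
for n,x,y,h in [("tray back L",83,227,.041),("tray front L",588,233,.041),("tray grip->front rib L",595,260,.0465),("rib front R",548,490,.0465),("far lip out",765,205,.046),("far lip in",765,246,.046),("near lip in",700,468,.046),("near lip out",706,503,.046),("far wall in",730,226,.042)]: print(n,T(x,y,h))
s=sensors.sense();d=s["tcp_pos"][:2]-H;print("grip",d@X*1e3,d@Y*1e3,"yaw",2*np.degrees(np.arctan2(s["tool_rot"][1],s["tool_rot"][0]))-90)
E
```

```text
tray back L [-239.9   35.6]
tray front L [-121.7   35.2]
tray grip->front rib L [-122.2   30.2]
rib front R [-121.4  -32.1]
far lip out [-65.2  45.1]
far lip in [-62.2  34.1]
near lip in [-65.9 -32.2]
near lip out [-57.6 -45.5]
far wall in [-73.9  38.3]
grip -229.8617024844481 0.07764396694853737 yaw -58.26012633285947
```

Call:
move_arm(
  targets=[
    {"dx": 0.13,"dy": -0.2,"dz": -0.1,"rx": 0,"ry": 0,"rz": 0},
    {"dx": 0.19,"dy": -0.31,"dz": 0,"rx": 0,"ry": 0,"rz": 0},
    {"dx": 0.19,"dy": -0.31,"dz": 0,"rx": 0,"ry": 0,"rz": 0},
    {"dx": 0.19,"dy": -0.31,"dz": 0,"rx": 0,"ry": 0,"rz": 0},
    {"dx": 0.19,"dy": -0.31,"dz": 0,"rx": 0,"ry": 0,"rz": 0},
    {"dx": 0.19,"dy": -0.31,"dz": 0,"rx": 0,"ry": 0,"rz": 0},
    {"dx": 0.19,"dy": -0.31,"dz": 0,"rx": 0,"ry": 0,"rz": 0},
    {"dx": 0.19,"dy": -0.31,"dz": 0,"rx": 0,"ry": 0,"rz": 0},
    {"dx": 0.13,"dy": -0.2,"dz": 0,"rx": 0,"ry": 0,"rz": 0},
    {"dx": 0,"dy": 0,"dz": 0,"rx": 0,"ry": 0,"rz": 0},
  ],
)

```text
t: 10.3
tcp_pos: [0.432, -0.1834, 0.0538]
tool_rot: [0.962, 0.274, 0.0, 0.0]
force: [-0.1, -0.2, -1.7]
finger_gap: 0.125
gripper_force: 68.3
```

Call:
move_arm(
  targets=[
    {"dx": 0.13,"dy": -0.2,"dz": 0,"rx": 0,"ry": 0,"rz": 0},
    {"dx": 0.15,"dy": -0.24,"dz": 0,"rx": 0,"ry": 0,"rz": 0},
    {"dx": 0.15,"dy": -0.24,"dz": -0.03,"rx": 0,"ry": 0,"rz": 0},
    {"dx": 0.15,"dy": -0.24,"dz": -0.03,"rx": 0,"ry": 0,"rz": 0},
    {"dx": 0.13,"dy": -0.2,"dz": -0.02,"rx": 0,"ry": 0,"rz": 0},
    {"dx": 0.06,"dy": -0.1,"dz": 0,"rx": 0,"ry": 0,"rz": 0},
    {"dx": 0.04,"dy": -0.07,"dz": 0,"rx": 0,"ry": 0,"rz": 0},
    {"dx": 0,"dy": 0,"dz": 0,"rx": 0,"ry": 0,"rz": 0},
    {"dx": 0,"dy": 0,"dz": 0,"rx": 0,"ry": 0,"rz": 0},
    {"dx": 0,"dy": 0,"dz": 0,"rx": 0,"ry": 0,"rz": 0},
  ],
)

```text
t: 11.55
tcp_pos: [0.452, -0.2152, 0.0519]
tool_rot: [0.962, 0.274, 0.0, 0.0]
force: [-0.2, 0.8, -0.6]
finger_gap: 0.124
gripper_force: 68.4
```

Call:
move_arm(
  targets=[
    {"dx": 0.03,"dy": -0.05,"dz": -0.02,"rx": 0,"ry": 0,"rz": 0},
    {"dx": 0.03,"dy": -0.05,"dz": -0.02,"rx": 0,"ry": 0,"rz": 0},
    {"dx": 0.03,"dy": -0.05,"dz": 0,"rx": 0,"ry": 0,"rz": 0},
    {"dx": 0.03,"dy": -0.05,"dz": 0,"rx": 0,"ry": 0,"rz": 0},
    {"dx": 0.02,"dy": -0.03,"dz": 0,"rx": 0,"ry": 0,"rz": 0},
    {"dx": 0,"dy": 0,"dz": 0,"rx": 0,"ry": 0,"rz": 0},
    {"dx": 0,"dy": 0,"dz": 0,"rx": 0,"ry": 0,"rz": 0},
    {"dx": 0,"dy": 0,"dz": 0,"rx": 0,"ry": 0,"rz": 0},
    {"dx": 0,"dy": 0,"dz": 0,"rx": 0,"ry": 0,"rz": 0},
    {"dx": 0,"dy": 0,"dz": 0,"rx": 0,"ry": 0,"rz": 0},
  ],
)

```text
t: 12.8
tcp_pos: [0.4552, -0.2208, 0.0508]
tool_rot: [0.962, 0.274, -0.0, -0.0]
force: [-2.9, 2.7, 3.7]
finger_gap: 0.125
gripper_force: 69.3
```

Call:
move_arm(
  targets=[
    {"dx": 0.02,"dy": -0.04,"dz": 0,"rx": 0,"ry": 0,"rz": 0},
    {"dx": 0.02,"dy": -0.03,"dz": 0,"rx": 0,"ry": 0,"rz": 0},
    {"dx": 0,"dy": 0,"dz": 0,"rx": 0,"ry": 0,"rz": 0},
    {"dx": 0,"dy": 0,"dz": 0,"rx": 0,"ry": 0,"rz": 0},
    {"dx": 0,"dy": 0,"dz": 0,"rx": 0,"ry": 0,"rz": 0},
    {"dx": 0,"dy": 0,"dz": 0,"rx": 0,"ry": 0,"rz": 0},
    {"dx": 0,"dy": 0,"dz": 0,"rx": 0,"ry": 0,"rz": 0},
    {"dx": 0,"dy": 0,"dz": 0,"rx": 0,"ry": 0,"rz": 0},
    {"dx": 0,"dy": 0,"dz": 0,"rx": 0,"ry": 0,"rz": 0},
    {"dx": 0,"dy": 0,"dz": 0,"rx": 0,"ry": 0,"rz": 0},
  ],
)

```text
t: 14.05
tcp_pos: [0.4551, -0.221, 0.0506]
tool_rot: [0.962, 0.274, -0.001, -0.002]
force: [-2.9, 6.4, 6.1]
finger_gap: 0.123
gripper_force: 69.5
```

Call:
move_arm(
  targets=[
    {"dx": 0,"dy": 0,"dz": 0,"rx": 0,"ry": 0,"rz": 0},
    {"dx": 0,"dy": 0,"dz": 0,"rx": 0,"ry": 0,"rz": 0},
    {"dx": 0,"dy": 0,"dz": 0,"rx": 0,"ry": 0,"rz": 0},
    {"dx": 0,"dy": 0,"dz": 0,"rx": 0,"ry": 0,"rz": 0},
    {"dx": 0,"dy": 0,"dz": 0.4,"rx": 0,"ry": 0,"rz": 0},
    {"dx": 0,"dy": 0,"dz": 0.8,"rx": 0,"ry": 0,"rz": 0},
    {"dx": 0,"dy": 0,"dz": 0.8,"rx": 0,"ry": 0,"rz": 0},
    {"dx": 0,"dy": 0,"dz": 0.8,"rx": 0,"ry": 0,"rz": 0},
    {"dx": 0,"dy": 0,"dz": 0.5,"rx": 0,"ry": 0,"rz": 0},
    {"dx": 0,"dy": 0,"dz": 0,"rx": 0,"ry": 0,"rz": 0},
  ],
  claw=31,
)

```text
t: 15.3
tcp_pos: [0.457, -0.2231, 0.1344]
tool_rot: [0.962, 0.274, 0.001, 0.001]
force: [0.2, 0.2, -0.2]
finger_gap: 0.309
gripper_force: 0.0
```

```bash
python3 - <<'E'
from h import *
import pickle
s=sensors.sense();print(s["t"],s["q"].round(3),s["tcp_pos"],s["tool_rot"].round(4),s["finger_gap"],s["force"])
m=cams.camera_model("wrist");pickle.dump(m,open("w5.pkl","wb"))
im=cams.snapshot("wrist");cv2.imwrite("pics/w5.png",im[:,:,::-1])
E
```

```text
15.3 [-0.674  0.519  1.816 -0.     0.803  0.342] [ 0.45696561 -0.2231114   0.13439477] [9.618e-01 2.738e-01 7.000e-04 1.000e-03] 0.30919111258588805 [ 0.19375911  0.23807476 -0.23829498]
```

View pics/w5.png

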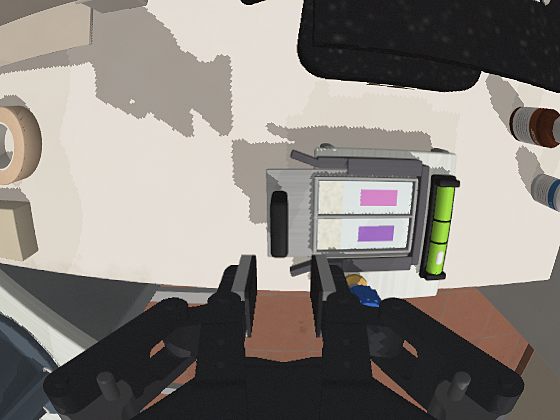

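The tray is home against the stop with both slides in their pockets, and the knob is partly hidden at (370,297). I'll go above the knob and measure it by mask.

Call:
move_arm(
  targets=[
    {"dx": -0.2,"dy": -0.65,"dz": 0,"rx": 0,"ry": 0,"rz": 0},
    {"dx": -0.2,"dy": -0.7,"dz": 0,"rx": 0,"ry": 0,"rz": 0},
    {"dx": -0.2,"dy": -0.7,"dz": 0,"rx": 0,"ry": 0,"rz": 0},
    {"dx": -0.2,"dy": -0.7,"dz": 0,"rx": 0,"ry": 0,"rz": 0},
    {"dx": -0.2,"dy": -0.7,"dz": 0,"rx": 0,"ry": 0,"rz": 0},
    {"dx": 0,"dy": 0,"dz": 0,"rx": 0,"ry": 0,"rz": 0},
    {"dx": 0,"dy": 0,"dz": 0,"rx": 0,"ry": 0,"rz": 0},
    {"dx": 0,"dy": 0,"dz": 0,"rx": 0,"ry": 0,"rz": 0},
    {"dx": 0,"dy": 0,"dz": 0,"rx": 0,"ry": 0,"rz": 0},
    {"dx": 0,"dy": 0,"dz": 0,"rx": 0,"ry": 0,"rz": 0},
  ],
  claw=70,
)

```text
t: 16.6
tcp_pos: [0.4316, -0.3086, 0.1334]
tool_rot: [0.962, 0.274, 0.0, -0.0]
force: [-0.1, -0.0, -0.1]
finger_gap: 0.702
gripper_force: 0.0
```

```bash
cat > bub.py <<'E'
from h import *
# vial: green pixels + white bubble, via wrist; coordinates along table Y
a=np.radians(-58.3);X=np.array([np.cos(a),np.sin(a)]);Y=np.array([-X[1],X[0]]);H=np.array([.5128,-.3144])
def bubble(im,m,z=.045):
    h=cv2.cvtColor(im,cv2.COLOR_RGB2HSV)
    g=cv2.inRange(h,np.array((35,120,60)),np.array((50,255,255)))
    n,l,st,_=cv2.connectedComponentsWithStats(cv2.morphologyEx(g,cv2.MORPH_CLOSE,np.ones((9,9))));i=1+np.argmax(st[1:,4])
    hull=np.zeros_like(g);ys,xs=np.nonzero(l==i)
    cv2.fillConvexPoly(hull,cv2.convexHull(np.c_[xs,ys].astype(np.int32)),255)
    w=cv2.inRange(h,np.array((0,0,150)),np.array((180,70,255)))&hull
    k=cv2.inRange(h,np.array((0,0,0)),np.array((180,255,60)))&hull
    out={}
    for nm,mk in dict(vial=hull,white=w,dark=k).items():
        ys,xs=np.nonzero(mk)
        if len(xs)==0: out[nm]=None;continue
        t=np.array([(plane(m,u,v,z,True)[:2]-H)@Y for u,v in zip(xs,ys)])*1e3
        out[nm]=(len(t),t.min().round(1),t.max().round(1),t.mean().round(1))
        if nm=="dark": out["hist"]=np.histogram(t,bins=np.arange(-60,40,3))
    return out
E
python3 - <<'E'
from bub import *
s=sensors.sense();print(s["t"],s["tcp_pos"],s["finger_gap"],s["force"])
m=cams.camera_model("wrist");im=cams.snapshot("wrist");cv2.imwrite("pics/w6.png",im[:,:,::-1])
p,a,q=blob(im,*C["blue"],(0,0,560,420));print(p,a,cv2.boxPoints(q).round(1).tolist())
for b in list(cv2.boxPoints(q))+[p]: print(plane(m,*b,.087,True)[:2].round(4))
h=cv2.cvtColor(im,cv2.COLOR_RGB2HSV)
k=cv2.inRange(h,*map(np.array,C["blue"]))
print(bubble(im,m))
# knob outline per row
for v in range(200,330,8):
    x=np.nonzero(k[v])[0]
    if len(x):print(v,x.min(),x.max(),end="; ")
mt=cams.camera_model("top")
E
```

```text
16.6 [ 0.43160214 -0.30856817  0.1333702 ] 0.7021258149249513 [-0.14762687 -0.02010658 -0.13347727]
[284.10064635 231.18467221] 2166 [[254.10000610351562, 252.60000610351562], [266.29998779296875, 197.60000610351562], [317.0, 208.89999389648438], [304.79998779296875, 263.79998779296875]]
[ 0.4132 -0.2974]
[ 0.4482 -0.2855]
[ 0.4583 -0.3153]
[ 0.4235 -0.3292]
[ 0.4356 -0.3059]
{'vial': (2167, np.float64(-51.4), np.float64(26.4), np.float64(-12.0)), 'white': (125, np.float64(-41.3), np.float64(-29.1), np.float64(-35.2)), 'dark': (175, np.float64(-51.3), np.float64(26.4), np.float64(-13.0)), 'hist': (array([ 0,  0,  1,  1,  3,  7,  4,  3,  3,  4,  5,  4, 41,  6,  2,  4,  4,
        6, 18, 28,  7,  4,  4,  4,  4,  2,  0,  0,  6,  0,  0,  0,  0]), array([-60, -57, -54, -51, -48, -45, -42, -39, -36, -33, -30, -27, -24,
       -21, -18, -15, -12,  -9,  -6,  -3,   0,   3,   6,   9,  12,  15,
        18,  21,  24,  27,  30,  33,  36,  39]))}
208 268 298; 216 263 306; 224 261 308; 232 259 309; 240 261 308; 248 265 305; 256 273 296;
```

Call:
move_arm(
  targets=[
    {"dx": 0,"dy": 0,"dz": -0.5,"rx": 0,"ry": 0,"rz": 0},
    {"dx": 0,"dy": 0,"dz": -0.7,"rx": 0,"ry": 0,"rz": 0},
    {"dx": 0,"dy": 0,"dz": -0.7,"rx": 0,"ry": 0,"rz": 0},
    {"dx": 0,"dy": 0,"dz": -0.6,"rx": 0,"ry": 0,"rz": 0},
    {"dx": 0,"dy": 0,"dz": -0.4,"rx": 0,"ry": 0,"rz": 0},
    {"dx": 0,"dy": 0,"dz": -0.1,"rx": 0,"ry": 0,"rz": 0},
    {"dx": 0,"dy": 0,"dz": 0,"rx": 0,"ry": 0,"rz": 0},
    {"dx": 0,"dy": 0,"dz": 0,"rx": 0,"ry": 0,"rz": 0},
    {"dx": 0,"dy": 0,"dz": 0,"rx": 0,"ry": 0,"rz": 0},
    {"dx": 0,"dy": 0,"dz": 0,"rx": 0,"ry": 0,"rz": 0},
  ],
)

```text
t: 17.9
tcp_pos: [0.4316, -0.3091, 0.0587]
tool_rot: [0.962, 0.274, 0.0, 0.0]
force: [0.0, -0.2, -0.6]
finger_gap: 0.702
gripper_force: 0.0
```

Call:
move_arm(
  targets=[
    {"dx": 0,"dy": 0,"dz": 0,"rx": 0,"ry": 0,"rz": 0},
    {"dx": 0,"dy": 0,"dz": 0,"rx": 0,"ry": 0,"rz": 0},
    {"dx": 0,"dy": 0,"dz": 0,"rx": 0,"ry": 0,"rz": 0},
    {"dx": 0,"dy": 0,"dz": 0,"rx": 0,"ry": 0,"rz": 0},
    {"dx": 0,"dy": 0,"dz": 0,"rx": 0,"ry": 0,"rz": 0},
    {"dx": 0,"dy": 0,"dz": 0,"rx": 0,"ry": 0,"rz": 0},
    {"dx": 0,"dy": 0,"dz": 0,"rx": 0,"ry": 0,"rz": 0},
    {"dx": 0,"dy": 0,"dz": 0,"rx": 0,"ry": 0,"rz": 0},
    {"dx": 0,"dy": 0,"dz": 0,"rx": 0,"ry": 0,"rz": 0},
    {"dx": 0,"dy": 0,"dz": 0,"rx": 0,"ry": 0,"rz": 0},
  ],
  claw=0,
  newtons=50,
)

```text
t: 19.15
tcp_pos: [0.4317, -0.3094, 0.0584]
tool_rot: [0.962, 0.274, 0.0, 0.0]
force: [0.1, -2.4, 3.7]
finger_gap: 0.359
gripper_force: 49.2
```

Call:
move_arm(
  targets=[
    {"dx": 0,"dy": 0,"dz": -0.04,"rx": 0,"ry": 0,"rz": 0},
    {"dx": 0,"dy": 0,"dz": -0.04,"rx": 0,"ry": 0,"rz": 0},
    {"dx": 0,"dy": 0,"dz": -0.04,"rx": 0,"ry": 0,"rz": 0},
    {"dx": 0,"dy": 0,"dz": -0.04,"rx": 0,"ry": 0,"rz": 0},
    {"dx": 0,"dy": 0,"dz": 0,"rx": 0,"ry": 0,"rz": 0},
    {"dx": 0,"dy": 0,"dz": 0,"rx": 0,"ry": 0,"rz": 0},
    {"dx": 0,"dy": 0,"dz": 0,"rx": 0,"ry": 0,"rz": 0},
    {"dx": 0,"dy": 0,"dz": 0,"rx": 0,"ry": 0,"rz": 0},
    {"dx": 0,"dy": 0,"dz": 0,"rx": 0,"ry": 0,"rz": 0},
    {"dx": 0,"dy": 0,"dz": 0,"rx": 0,"ry": 0,"rz": 0},
  ],
)

```text
t: 20.4
tcp_pos: [0.4312, -0.3096, 0.0549]
tool_rot: [0.962, 0.274, -0.0, 0.001]
force: [-2.8, -2.5, 8.9]
finger_gap: 0.354
gripper_force: 49.8
```

```bash
cat > look.py <<'E'
from bub import *
s=sensors.sense();print(s["t"],s["q"].round(2),s["tcp_pos"],s["force"],s["ft_torque"])
m=cams.camera_model("wrist");im=cams.snapshot("wrist");b=bubble(im,m);h=b.pop("hist");print(b);print(dict(zip(h[1],h[0])))
E
python3 look.py
```

```text
20.4 [-0.83  0.68  1.8  -0.    0.66  0.18] [ 0.43122096 -0.30962175  0.054949  ] [-2.8491241  -2.45867014  8.90824484] [-0.35728732  0.21431683  0.02187915]
{'vial': (4258, np.float64(-51.3), np.float64(25.6), np.float64(-11.4)), 'white': (244, np.float64(-11.1), np.float64(1.0), np.float64(-5.0)), 'dark': (350, np.float64(-51.3), np.float64(25.6), np.float64(-12.6))}
{np.int64(-60): np.int64(0), np.int64(-57): np.int64(0), np.int64(-54): np.int64(5), np.int64(-51): np.int64(4), np.int64(-48): np.int64(0), np.int64(-45): np.int64(8), np.int64(-42): np.int64(5), np.int64(-39): np.int64(7), np.int64(-36): np.int64(8), np.int64(-33): np.int64(6), np.int64(-30): np.int64(11), np.int64(-27): np.int64(10), np.int64(-24): np.int64(82), np.int64(-21): np.int64(12), np.int64(-18): np.int64(14), np.int64(-15): np.int64(10), np.int64(-12): np.int64(17), np.int64(-9): np.int64(11), np.int64(-6): np.int64(44), np.int64(-3): np.int64(28), np.int64(0): np.int64(11), np.int64(3): np.int64(11), np.int64(6): np.int64(8), np.int64(9): np.int64(8), np.int64(12): np.int64(8), np.int64(15): np.int64(6), np.int64(18): np.int64(6), np.int64(21): np.int64(0), np.int64(24): np.int64(10), np.int64(27): np.int64(0), np.int64(30): np.int64(0), np.int64(33): np.int64(0), np.int64(36): np.int64(0)}
```

Call:
move_arm(
  targets=[
    {"dx": 0,"dy": 0,"dz": -0.05,"rx": 0,"ry": 0,"rz": 0},
    {"dx": 0,"dy": 0,"dz": 0,"rx": 0,"ry": 0,"rz": 0},
    {"dx": 0,"dy": 0,"dz": 0,"rx": 0,"ry": 0,"rz": 0},
    {"dx": 0,"dy": 0,"dz": 0,"rx": 0,"ry": 0,"rz": 0},
    {"dx": 0,"dy": 0,"dz": 0,"rx": 0,"ry": 0,"rz": 0},
    {"dx": 0,"dy": 0,"dz": 0,"rx": 0,"ry": 0,"rz": 0},
    {"dx": 0,"dy": 0,"dz": 0,"rx": 0,"ry": 0,"rz": 0},
    {"dx": 0,"dy": 0,"dz": 0,"rx": 0,"ry": 0,"rz": 0},
    {"dx": 0,"dy": 0,"dz": 0,"rx": 0,"ry": 0,"rz": 0},
    {"dx": 0,"dy": 0,"dz": 0,"rx": 0,"ry": 0,"rz": 0},
  ],
)

```text
t: 21.7
tcp_pos: [0.4312, -0.3097, 0.0544]
tool_rot: [0.962, 0.274, -0.0, 0.001]
force: [-3.8, -3.5, 13.9]
finger_gap: 0.362
gripper_force: 50.4
```

```bash
sed -i 's/^.*print(dict.*$//' look.py; cat >> look.py <<'E'
m=cams.camera_model("wrist");im=cams.snapshot("wrist");b=bubble(im,m);print(b["vial"],b["white"],"bubble", -(b["white"][3]+12.8))
E
python3 look.py
```

```text
21.7 [-0.83  0.68  1.8  -0.    0.66  0.18] [ 0.43121725 -0.30969217  0.05437321] [-3.75808411 -3.54804524 13.86174864] [-0.32530772  0.38973931 -0.02130548]
(4300, np.float64(-51.2), np.float64(25.5), np.float64(-11.3)) (249, np.float64(-6.6), np.float64(5.6), np.float64(-0.3)) bubble -12.5
```

Call:
move_arm(
  targets=[
    {"dx": 0,"dy": 0,"dz": -0.02,"rx": 0,"ry": 0,"rz": 0},
    {"dx": 0,"dy": 0,"dz": 0,"rx": 0,"ry": 0,"rz": 0},
    {"dx": 0,"dy": 0,"dz": 0,"rx": 0,"ry": 0,"rz": 0},
    {"dx": 0,"dy": 0,"dz": 0,"rx": 0,"ry": 0,"rz": 0},
    {"dx": 0,"dy": 0,"dz": 0,"rx": 0,"ry": 0,"rz": 0},
    {"dx": 0,"dy": 0,"dz": 0,"rx": 0,"ry": 0,"rz": 0},
    {"dx": 0,"dy": 0,"dz": 0,"rx": 0,"ry": 0,"rz": 0},
    {"dx": 0,"dy": 0,"dz": 0,"rx": 0,"ry": 0,"rz": 0},
    {"dx": 0,"dy": 0,"dz": 0,"rx": 0,"ry": 0,"rz": 0},
    {"dx": 0,"dy": 0,"dz": 0,"rx": 0,"ry": 0,"rz": 0},
  ],
)

```text
t: 23.0
tcp_pos: [0.4312, -0.3097, 0.0542]
tool_rot: [0.962, 0.274, -0.0, 0.001]
force: [-4.2, -2.7, 17.3]
finger_gap: 0.355
gripper_force: 50.5
```

```bash
python3 look.py
```

```text
23.0 [-0.83  0.68  1.8  -0.    0.65  0.18] [ 0.43119679 -0.30968252  0.05424171] [-4.2029964  -2.66192291 17.27922119] [-0.21889422  0.44850524 -0.01455546]
(4304, np.float64(-51.1), np.float64(25.4), np.float64(-11.3)) (249, np.float64(-5.6), np.float64(6.5), np.float64(0.5)) bubble -13.3
```

Call:
move_arm(
  targets=[
    {"dx": 0,"dy": 0,"dz": 0,"rx": 0,"ry": 0,"rz": -0.1},
    {"dx": 0,"dy": 0,"dz": 0,"rx": 0,"ry": 0,"rz": -0.15},
    {"dx": 0,"dy": 0,"dz": 0,"rx": 0,"ry": 0,"rz": -0.15},
    {"dx": 0,"dy": 0,"dz": 0,"rx": 0,"ry": 0,"rz": -0.15},
    {"dx": 0,"dy": 0,"dz": 0,"rx": 0,"ry": 0,"rz": -0.15},
    {"dx": 0,"dy": 0,"dz": 0,"rx": 0,"ry": 0,"rz": -0.15},
    {"dx": 0,"dy": 0,"dz": 0,"rx": 0,"ry": 0,"rz": -0.15},
    {"dx": 0,"dy": 0,"dz": 0,"rx": 0,"ry": 0,"rz": -0.15},
    {"dx": 0,"dy": 0,"dz": 0,"rx": 0,"ry": 0,"rz": -0.15},
    {"dx": 0,"dy": 0,"dz": 0,"rx": 0,"ry": 0,"rz": 0},
  ],
)

```text
t: 24.3
tcp_pos: [0.4315, -0.31, 0.0542]
tool_rot: [0.998, -0.063, 0.001, 0.001]
force: [-4.2, -3.1, 16.1]
finger_gap: 0.361
gripper_force: 50.5
```

```bash
python3 look.py
```

```text
24.3 [-0.83  0.68  1.8  -0.    0.65  0.87] [ 0.431542   -0.30998457  0.05421284] [-4.20024168 -3.09073549 16.09273435] [-0.4547232   0.31715889 -0.05891673]
(5144, np.float64(-51.3), np.float64(25.8), np.float64(-12.3)) (315, np.float64(-14.2), np.float64(-2.0), np.float64(-8.3)) bubble -4.5
```

Call:
move_arm(
  targets=[
    {"dx": 0,"dy": 0,"dz": 0,"rx": 0,"ry": 0,"rz": -0.1},
    {"dx": 0,"dy": 0,"dz": 0,"rx": 0,"ry": 0,"rz": -0.15},
    {"dx": 0,"dy": 0,"dz": 0,"rx": 0,"ry": 0,"rz": -0.15},
    {"dx": 0,"dy": 0,"dz": 0,"rx": 0,"ry": 0,"rz": -0.15},
    {"dx": 0,"dy": 0,"dz": 0,"rx": 0,"ry": 0,"rz": -0.1},
    {"dx": 0,"dy": 0,"dz": 0,"rx": 0,"ry": 0,"rz": 0},
    {"dx": 0,"dy": 0,"dz": 0,"rx": 0,"ry": 0,"rz": 0},
    {"dx": 0,"dy": 0,"dz": 0,"rx": 0,"ry": 0,"rz": 0},
    {"dx": 0,"dy": 0,"dz": 0,"rx": 0,"ry": 0,"rz": 0},
    {"dx": 0,"dy": 0,"dz": 0,"rx": 0,"ry": 0,"rz": 0},
  ],
)

```text
t: 25.6
tcp_pos: [0.4316, -0.3102, 0.0542]
tool_rot: [0.973, -0.231, 0.001, 0.001]
force: [-3.0, -3.7, 15.3]
finger_gap: 0.36
gripper_force: 50.4
```

```bash
cat >> look.py <<'E'
h=bubble(im,m)["hist"];print({int(k):int(v) for k,v in zip(h[1],h[0]) if v>12})
for n,r in(("top",(350,185,390,225)),("side",(350,245,380,300))):
    i2=cams.snapshot(n)[r[1]:r[3],r[0]:r[2]];h=cv2.cvtColor(i2,cv2.COLOR_RGB2HSV)
    g=cv2.inRange(h,np.array((35,100,60)),np.array((50,255,255)));ys,xs=np.nonzero(g);print(n,"green px",len(xs),xs.mean() if len(xs) else 0)
E
python3 look.py
```

```text
25.6 [-0.83  0.68  1.8  -0.    0.65  1.21] [ 0.43161511 -0.31023216  0.05420894] [-3.00893072 -3.74491812 15.29605336] [-0.6312748   0.4172341  -0.10835566]
(5246, np.float64(-51.3), np.float64(26.0), np.float64(-13.3)) (337, np.float64(-18.0), np.float64(-5.8), np.float64(-12.0)) bubble -0.8000000000000007
{-24: 97, -18: 13, -15: 13, -9: 13, -6: 78, -3: 40, 0: 13}
top green px 0 0
side green px 150 14.286666666666667
```

```bash
python3 - <<'E'
from bub import *
m=cams.camera_model("wrist");im=cams.snapshot("wrist");ok=True
for c,y in(("pink",14.9),("purple",-14.9)):
    p,a,q=blob(im,*C[c],(0,0,560,420));d=plane(m,*p,.039,True)[:2]-H;v=np.array([d@X,d@Y])*1e3;print(c,a,v.round(1))
    ok&=abs(v[0]+33.4)<5 and abs(v[1]-y)<4
b=bubble(im,m);x=-(b["white"][3]+12.9);s=sensors.sense();print(ok,x,s["force"],s["t"])
if ok and abs(x)<1.8: print(order.sign_off())
E
```

```text
pink 1320 [-32.1  13.8]
purple 1404 [-32.2 -15.4]
True -0.9000000000000004 [-3.75118905 -2.44003633 15.4097602 ] 25.8
the job is handed in; nothing more can be done
None
```

I handed the job in with the tray home and released and both slides in their pockets. The knob was still gripped and pressed at about 15 N, and the bubble was about 0.9 mm from centre (within the 3 mm limit); no verdict came back.

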